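Register the red tube in the welding jig

ROBOT

A 7-joint arm with a two-finger parallel gripper is mounted at the origin on the work surface. World frame = base frame: x ahead of the robot, y to its left, z up, the work surface at z = 0. Lengths are in m, angles in rad, forces in N, time in s.
With the tool pointing down it reaches from about 0.4 to 0.875 m from the base axis. Payload 19.3 kg.
Tool frame: the origin (TCP) lies midway between the tips of the shut fingers; the grasp point (between the pads) lies bot.tcp_to_grasp behind it (bot.tcp_to_grasp is the distance from the TCP to the grasp point, in m); z points along the fingers, y is the line along which they close (so a half turn about z gives the same grasp; the last joint's range is limited). The gripper opens to 85 mm and grips with 20 to 120 N. Pads are 22 mm wide; open, the fingers measure 114 mm over their backs; the gripper's body (76 mm by 85 mm) begins 54 mm behind the grasp point. The pads swing forward as they close: fully open they stand 13 mm farther back than shut.
Start: joints at [1.277, 0.521, -0.036, 1.599, 0.021, 1.021, -0.113], TCP at [0.139, -0.609, 0.231] pointing down, gripper open.
Joint ranges: [-2.91, 2.91], [-0.3, 2.13], [-1.5, 1.42], [0.17, 2.43], [-1.26, 4.41], [0.16, 1.93], [-2.52, 2.52]. Speed limits (rad/s): [1.89, 1.89, 2.39, 2.39, 3.01, 3.01, 3.01].

INTERFACE

Orientations are given as [roll, pitch, yaw] about the fixed x, y, z axes, in that order (R = Rz(yaw) Ry(pitch) Rx(roll)).
In Python, from workcell import observe, imaging, bot gives the robot as it stands.
- The arm moves only by the tool send_rows, never from a script. Its argument "plan" is text: rows parted by semicolons, each of 7 numbers parted by spaces: the shift along the tool's x, y, z in m, then the turn, a rotation vector about the tool's x, y, z in degrees, then the finger opening in m, from 0 to 0.0854. In form: dx dy dz rx ry rz claw; .... A call has 1 to 10 rows; each row is the pose to reach, as a shift and turn from the pose commanded when the call began, along the tool's axes at that moment; what a row does not reach only later rows make up. A row lasts 1/12 s, in which the tool goes at most 41.7 mm and 7.16 degrees, less where a joint would pass 70% of its speed; a pose out of reach is approached as far as the arm can. A call with a gripper value outside its range is refused whole. The fingers move at their own pace and stop on an object; "grip_force" is the grip in N (left out, the last holds). Time passes only in rows, so rows that repeat a pose let the fingers close. It gives the time, the measured TCP pose, the force, the opening and the grip force at its end, in the units of the state.
- observe(): the state, without advancing time (a new reading comes with each control period).
- imaging.grab_frame(name): name is "side" or "top" or "wrist"; returns a dict with "color" (480x640x3 uint8, red, green, blue), "fx", "fy", "cx", "cy" (pixels), "eye" and "orientation" of the camera in the world; the wrist camera has in their place "tool_from_camera" (4x4, takes a point from camera to tool coordinates, whose origin is the TCP and whose axes are the flange's). Camera axes: x right, y down, z forward; pixel columns grow to the right and rows downward; lengths in m; the calibration is good to about 2 mm. The wrist camera is an equidistant fisheye: a pixel r from the principal point sees the ray r / f radians off the axis. A picture is of the moment at which its call begins: read the wrist's pose just before it. There is no depth.
- bot.job_done(): hands the job in; it is judged then, once.
The state is a dict: "clock": time; "qpos": joint angles; "qd": joint speeds; "joint_efforts": joint torques, N m; "position": TCP position; "tool_rot": TCP orientation; "force": force on the tool from outside, world axes, zero at the start; "moment": the same for the moment, N m; "grip_width": finger opening in m; "finger_force": force on a finger pad.
Only numpy, scipy, OpenCV 4.12 (cv2) and the standard library are available. Lean on these libraries where they do the work, as an engineer would, in place of code of your own. Each camera call takes 0.05 s, during which the arm holds its last target. There are 200 camera calls.

TASK

Two short square tubes lie loose on the plywood welding jig, one on each side of its centre stop. Push the red-primed tube until its long side lies flush against the long back fence, then slide it along the fence until its end touches the centre stop, and leave it lying there. Leave the bare metal tube where it is.

Things in the scene. Friction and masses are not known exactly. Their poses are not given: they have to be found in the camera images.
- red_tube_center (a point): Centre (half-way up) of the red-painted square steel tube, open at both ends: 110 mm long, 30 wide, 30 high, wall 3, about 0.2 kg, loose on the board. y axis along its length, z up; at the start y is within 0.2 rad of the fence's y. It lies on either side of the centre stop, with 30 to 75 mm of clear board between it and the fence, and between it and the stop.
- bare_tube_center (a point): Centre (half-way up) of the bare silver-grey metal tube of the same size, on the other side of the centre stop; a bystander, to be left where it lies.
- fence: Long back fence: dark steel bar with brass screws, 24 mm thick (x), 460 long (y), 20 high. Origin: centre of its underside, on the top face of the plywood board (18 mm thick, 225 mm of it on the -x side, 240 to either side). x points across the board, away from the tubes; the stop face looks to -x, 12 mm from the origin; y runs along the fence, z up. Board, fence and stop are fixed.
- stop: Centre stop of the jig: a short dark steel bar with brass screws, square to the fence and running from the fence's face 70 mm to -x, half-way along it; 24 mm thick (y), 20 mm high. Origin: centre of its underside, 47 mm to -x of the fence's origin, axes as the fence's; its two stop faces lie 12 mm to +y and 12 mm to -y of the origin.
Things that resemble listed ones, but are neither listed nor needed, are in the scene too. Of the things shaped like the part that bears red_tube_center, the red one is meant.

How it is judged:
By the outcome, as a careful person would: the job done as asked, in the order asked, and still so for the second after the job is handed in, with the robot touching nothing.
It also fails if it takes over 42 s, if anything falls off the work surface, if the arm or the gripper's body presses on something with over 40 N, if the wrist force passes 120 N, or if a joint passes its speed limit or range.

## Working session

There is one attempt and no reset: what is moved stays moved. The work goes in short steps, Python scripts to look and compute and a tool call to move; the robot and the scene stay as the last step left them, time stands still between calls to the robot, and variables do not carry over. Pictures are saved under pics/ and viewed, at most 10 in all, crops included, and the job is handed in when it is done.

Besides the shell and the picture viewer there is one more tool, called after "Request:" by a JSON object that holds its "name" and its "arguments", one argument or row to a line. send_rows: Moves the arm, as the interface text tells. Its arguments: {"type":"object","properties":{"plan":{"type":"string"},"grip_force":{"type":"number"}},"required":["plan"]}

```bash
mkdir -p pics; ls
python3 - <<'E'
from workcell import observe, imaging, bot
import cv2,numpy as np
s=observe();print(s['clock'],s['position'],s['tool_rot'],s['grip_width'],bot.tcp_to_grasp)
ims=[]
for n in("top","side"):
    f=imaging.grab_frame(n);cv2.imwrite(f"pics/{n}0.png",f["color"][:,:,::-1]);np.save(f"pics/{n}0.npy",f,allow_pickle=True)
    print(n,{k:v for k,v in f.items() if k!="color"})
E
```

```text
pics
0.0 [ 0.13860467 -0.60909289  0.23073826] [-3.14047501e+00  8.68794285e-05  2.23785208e-01] 0.08530051238614322 0.0187
top {'fx': 449.8953406803018, 'fy': 449.8953406803018, 'cx': 314.80734680538274, 'cy': 243.26370217672593, 'eye': array([0.5309953 , 0.0087946 , 0.71973127]), 'orientation': array([-3.03621147,  0.00449977, -1.57895485])}
side {'fx': 564.7412354975662, 'fy': 564.7412354975662, 'cx': 328.9946935450879, 'cy': 238.43396448487243, 'eye': array([0.07855528, 0.51884579, 0.53844197]), 'orientation': array([-2.16974565, -0.0052206 , -2.309413  ])}
```

View pics/top0.png

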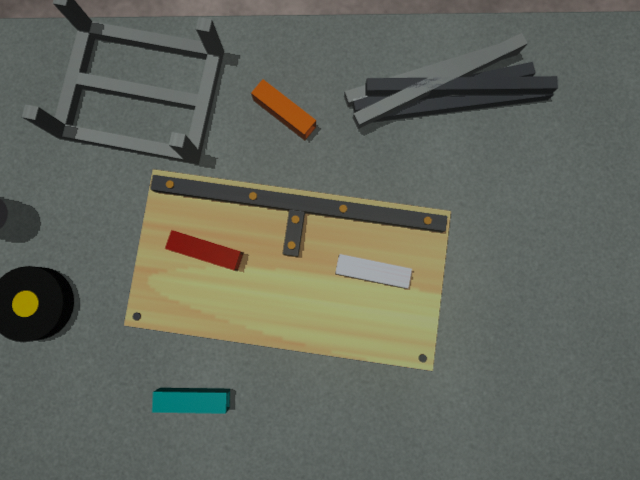

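View pics/side0.png

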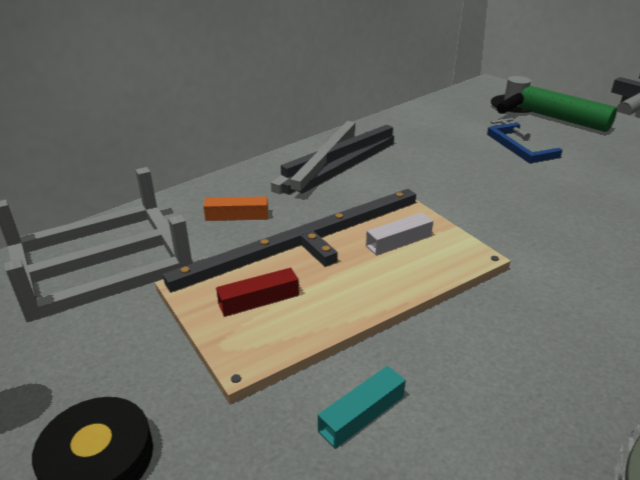

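The top view shows the red tube around (205,250) to the left of the stop, the bare one at (373,271) on the right, and the fence along (155,183)–(445,223). The look-alikes are an orange block at (285,110) and a teal tube at (190,402), both off the board. The red one is the only red-primed tube on the jig. Next I'll measure it and confirm with a crop.

```bash
cat > h.py <<'E'
import numpy as np,cv2
from scipy.spatial.transform import Rotation as Ro
from scipy.optimize import least_squares
def load(p): return np.load(p,allow_pickle=True).item()
def ray(f,px):
    px=np.atleast_2d(px).astype(float)
    d=np.c_[(px[:,0]-f['cx'])/f['fx'],(px[:,1]-f['cy'])/f['fy'],np.ones(len(px))]
    return d@Ro.from_euler('xyz',f['orientation']).as_matrix().T
def plane(f,px,z):
    d=ray(f,px);return f['eye']+d*((z-f['eye'][2])/d[:,2])[:,None]
def tri(f,p,g,q):
    a=ray(f,p)[0];b=ray(g,q)[0];A=np.c_[a,-b];t=np.linalg.lstsq(A,g['eye']-f['eye'],rcond=None)[0]
    P=f['eye']+t[0]*a;Q=g['eye']+t[1]*b;return (P+Q)/2,np.linalg.norm(P-Q)
def blobs(m,amin):
    n,l,s,c=cv2.connectedComponentsWithStats(m.astype(np.uint8));return [(c[i],s[i],l==i) for i in range(1,n) if s[i,4]>=amin]
def red(f):
    c=f['color'].astype(int);m=(c[...,0]>35)&(c[...,1]<0.3*c[...,0])&(c[...,2]<0.3*c[...,0])
    return max(blobs(m,50),key=lambda b:b[1][4])
def redtop(f,lo):
    b=red(f);m=b[2]&(f['color'][...,0]>lo);return max(blobs(m,50),key=lambda b:b[1][4])
E
python3 - <<'E'
from h import *
t=load('pics/top0.npy');s=load('pics/side0.npy')
for n,f in(('t',t),('s',s)):
    h=cv2.cvtColor(f['color'],cv2.COLOR_RGB2HSV).astype(int)
    m=(h[...,0]>12)&(h[...,0]<26)&(h[...,1]>170)&(h[...,2]>90)
    print(n,[(b[0].round(1).tolist(),int(b[1][4])) for b in blobs(m,8)])
    b=red(f);print('red',b[0],b[1]);v=f['color'][...,0][b[2]];print(np.histogram(v,bins=range(30,200,10))[0])
    x,y,w,hh,_=b[1]
    cv2.imwrite(f'pics/c{n}.png',cv2.resize(f['color'][y-45:y+hh+25,x-30:x+w+70,::-1],None,fx=4,fy=4,interpolation=0)[:590,:800]); print('crop origin',x-30,y-45)
E
```

```text
t [([283.2, 106.3], 1216), ([169.5, 183.9], 39), ([252.6, 195.5], 33), ([342.8, 208.1], 34), ([295.0, 219.0], 37), ([427.3, 220.1], 34), ([291.2, 244.8], 36)]
red [202.25226586 249.48413897] [ 166  231   74   38 1324]
[   0    0    0    0    0    0    0    0  184 1140    0    0    0    0
    0    0]
crop origin 136 186
s [([89.8, 439.3], 520), ([82.2, 455.1], 14)]
red [257.1461039  291.13450835] [ 217  269   81   46 2156]
[   0   43 1047   35   22   24   13   28   72  872    0    0    0    0
    0    0]
crop origin 187 224
```

View pics/ct.png

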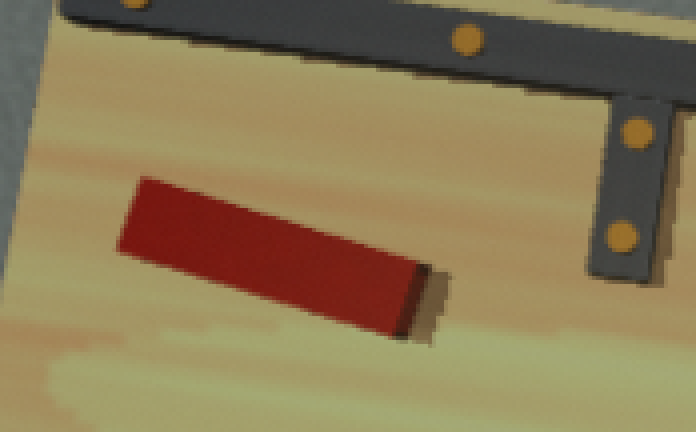

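View pics/cs.png

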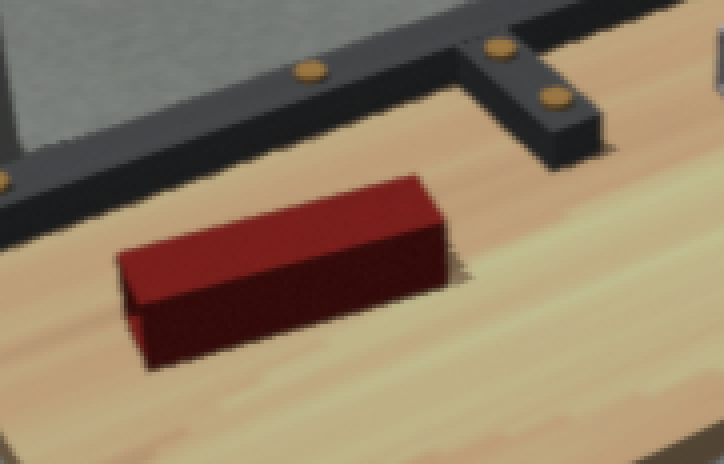

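The crops confirm it: the red tube's top face is at top-view (166–236, 231–268), to the left of the stop, and it is a hollow tube. Now I'll compute its pose.

Run:
```python
from h import *
t=load('pics/top0.npy');s=load('pics/side0.npy')
for p,q in(((252.6,195.5),(264.5,241.5)),((295,219),(312,235.8)),((291.2,244.8),(326,248.2))):print('screw',tri(t,p,s,q))
# tube top centre by triangulation
bt=redtop(t,105);bs=redtop(s,105);r=cv2.minAreaRect(np.argwhere(bt[2])[:,::-1].astype(np.float32));print(bs[0],bs[1])
print('tubetop',tri(t,bt[0],s,bs[0]))
print('board corner',tri(t,(137,316),s,(236,379)))
zf=.038
P=plane(t,[(169.5,183.9),(252.6,195.5),(342.8,208.1),(427.3,220.1)],zf);print(P)
d=np.polyfit(P[:,1],P[:,0],1);yaw=-np.arctan(d[0]);print('fence yaw',yaw,np.degrees(yaw))
S=plane(t,[(295,219),(291.2,244.8)],zf);print('stop screws',S, 'stop dir',np.arctan2(*(S[0]-S[1])[1::-1]))
c,s_=np.cos(yaw),np.sin(yaw);ex=np.array([c,s_]);ey=np.array([-s_,c])
m=P[:,:2].mean(0);sm=S[:,:2].mean(0)
O=m+ey*((sm-m)@ey);print('fence origin',O)
box=cv2.boxPoints(cv2.minAreaRect(np.argwhere(bt[2])[:,::-1].astype(np.float32)))
B=plane(t,box,.048)[:,:2];L=np.c_[(B-O)@ex,(B-O)@ey];print('tube corners local',L.round(4).tolist(),'centre',L.mean(0),'world',B.mean(0))
e=sorted([(B[1]-B[0]),(B[2]-B[1])],key=np.linalg.norm)[1];print('tube yaw',np.degrees(np.arctan2(-e[0],e[1])),np.linalg.norm(e))
```

```text
screw (array([0.67722292, 0.10597387, 0.04037793]), np.float64(0.0007708898457608974))
screw (array([0.64005415, 0.04088675, 0.04037412]), np.float64(0.0009523114183272389))
screw (array([0.6005353 , 0.04682948, 0.04007505]), np.float64(0.000912693251481587))
[255.79978925 283.65226554] [217 269  80  31 949]
tubetop (array([0.59477074, 0.18117128, 0.04639267]), np.float64(0.0013645695653191914))
board corner (array([0.49456576, 0.28705644, 0.01759372]), np.float64(0.00012046003333445901))
[[ 0.69745231  0.23539767  0.038     ]
 [ 0.67801864  0.1065945   0.038     ]
 [ 0.65706871 -0.03216609  0.038     ]
 [ 0.63728682 -0.16116906  0.038     ]]
fence yaw -0.15048929014246665 -8.622401187083042
stop screws [[0.6407879  0.04132918 0.038     ]
 [0.60108432 0.04726002 0.038     ]] stop dir -0.14828146912803594
fence origin [0.66746791 0.03723872]
tube corners local [[-0.0995, 0.1857], [-0.0712, 0.182], [-0.0887, 0.075], [-0.1167, 0.0791]] centre [-0.09402155  0.13042659] world [0.59406281 0.18028709]
tube yaw 162.10793350816687 0.10842947124279446
```

Request:
{"name": "send_rows", "arguments": {
  "plan": "0.432 -0.27 0 0 0 10 0.06;0.432 -0.27 0 0 0 10 0.06;0.432 -0.27 0 0 0 10 0.06;0.432 -0.27 0 0 0 10 0.06;0.432 -0.27 0 0 0 10 0.06;0.432 -0.27 0 0 0 10 0.06;0.432 -0.27 0 0 0 10 0.06;0.432 -0.27 0 0 0 10 0.06;0.432 -0.27 0 0 0 10 0.06;0.432 -0.27 0 0 0 10 0.06",
  "grip_force": 20
}}

```text
clock: 0.93
position: [0.4352, -0.3139, 0.2312]
tool_rot: [-3.142, 0.0, 0.049]
force: [0.4, -0.3, -0.8]
grip_width: 0.0601
finger_force: 0.0
```

```bash
cat > go.py <<'E'
# tool shift/turn needed to reach fence-local targets (x y z yawoff) given as args
import sys;from h import *
from workcell import observe
s=observe();O=np.array([.6675,.0372]);Y=-.1505
R=Ro.from_euler('xyz',s['tool_rot']);ex=np.array([np.cos(Y),np.sin(Y)]);ey=np.array([-ex[1],ex[0]])
p=np.array(s['position']);d=p[:2]-O
print('t',round(s['clock'],2),'local',(d@ex).round(4),(d@ey).round(4),p[2].round(4),'yaw-err deg',np.degrees(R.as_euler('xyz')[2]-Y).round(2),'F',np.round(s['force'],1),'w',round(s['grip_width'],4),'q',np.round(s['qpos'],2))
a=np.array(sys.argv[1:],float).reshape(-1,3)
for x,y,z in a:
    W=np.r_[O+x*ex+y*ey,z];Rt=Ro.from_euler('xyz',[np.pi,0,Y])
    print((R.inv().apply(W-p)).round(4),np.degrees((R.inv()*Rt).as_rotvec()).round(2))
E
python3 go.py -.16 .13 .231
```

```text
t 0.93 local -0.177 -0.382 0.2312 yaw-err deg 11.44 F [ 0.4 -0.3 -0.8] w 0.0601 q [ 0.59  0.38 -0.11  1.83  0.05  0.93 -1.05]
[ 1.183e-01 -4.984e-01  3.000e-04] [-0.000e+00  1.000e-02  1.144e+01]
```

Request:
{"name": "send_rows", "arguments": {
  "plan": "0.115 -0.5 0 0 0 11.4 0.06;0.115 -0.5 0 0 0 11.4 0.06;0.115 -0.5 0 0 0 11.4 0.06;0.115 -0.5 0 0 0 11.4 0.06;0.115 -0.5 0 0 0 11.4 0.06;0.115 -0.5 0 0 0 11.4 0.06;0.115 -0.5 0 0 0 11.4 0.06;0.115 -0.5 0 0 0 11.4 0.06;0.115 -0.5 0 0 0 11.4 0.06;0.115 -0.5 0 0 0 11.4 0.06"
}}

```text
clock: 1.77
position: [0.5067, 0.0928, 0.2313]
tool_rot: [3.141, 0.0, -0.15]
force: [0.4, -0.6, -0.3]
grip_width: 0.06
finger_force: 0.0
```

```bash
python3 go.py -.16 .13 .231
```

```text
t 1.77 local -0.1674 0.0309 0.2313 yaw-err deg 0.04 F [ 0.4 -0.6 -0.3] w 0.06 q [-0.12  0.35 -0.23  1.88  0.1   0.92 -2.11]
[ 0.0074 -0.0991  0.0003] [0.01 0.01 0.04]
```

Request:
{"name": "send_rows", "arguments": {
  "plan": "0.003 -0.04 0 0 0 0 0.06;0.004 -0.08 0 0 0 0 0.06;0.004 -0.095 0.04 0 0 0 0.06;0.004 -0.095 0.08 0 0 0 0.06;0.004 -0.095 0.12 0 0 0 0.06;0.004 -0.095 0.15 0 0 0 0.06;0.004 -0.095 0.175 0 0 0 0.06;0.004 -0.095 0.19 0 0 0 0.06;0.004 -0.095 0.19 0 0 0 0.06;0.004 -0.095 0.19 0 0 0 0.06"
}}

```text
clock: 2.6
position: [0.5246, 0.184, 0.041]
tool_rot: [3.141, 0.001, -0.15]
force: [0.8, 0.4, 0.6]
grip_width: 0.0602
finger_force: 0.0
```

```bash
python3 go.py -.16 .13 .024 -.06 .13 .024
python3 - <<'E'
from workcell import imaging
import cv2
a=imaging.grab_frame('side')['color'];b=imaging.grab_frame('wrist')['color']
cv2.imwrite('pics/s1.png',cv2.hconcat([a[150:450,100:500],b[::2,::2][:,:].repeat(1,0) if 0 else cv2.resize(b,(400,300))])[:,:,::-1])
E
```

```text
t 2.6 local -0.1633 0.1238 0.041 yaw-err deg 0.05 F [0.8 0.4 0.6] w 0.0602 q [-0.31  0.69 -0.19  1.9   0.22  0.57 -2.36]
[ 0.0033 -0.0062  0.017 ] [0.04 0.07 0.05]
[ 0.1033 -0.0062  0.0169] [0.04 0.07 0.05]
```

View pics/s1.png

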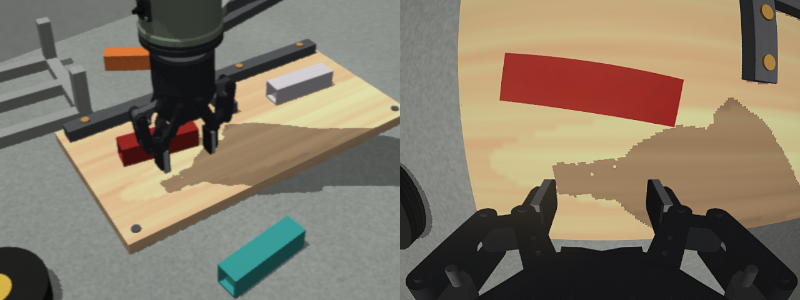

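Both fingers are down on the -x side of the tube, (155,160) and (212,140) in the left picture, with the tube between them and the fence. I'll lower them and push.

Request:
{"name": "send_rows", "arguments": {
  "plan": "0 -0.006 0.01 0 0 0 0.06;0 -0.006 0.017 0 0 0 0.06;0.01 -0.006 0.017 0 0 0 0.06;0.02 -0.006 0.017 0 0 0 0.06;0.03 -0.006 0.017 0 0 0 0.06;0.036 -0.006 0.017 0 0 0 0.06;0.042 -0.006 0.017 0 0 0 0.06;0.048 -0.006 0.017 0 0 0 0.06;0.054 -0.006 0.017 0 0 0 0.06;0.06 -0.006 0.017 0 0 0 0.06"
}}

```text
clock: 3.53
position: [0.5857, 0.181, 0.0243]
tool_rot: [-3.142, 0.0, -0.15]
force: [-0.9, 0.1, 0.8]
grip_width: 0.06
finger_force: 0.8
```

Request:
{"name": "send_rows", "arguments": {
  "plan": "0.005 0 0 0 0 0 0.06;0.01 0 0 0 0 0 0.06;0.015 0 0 0 0 0 0.06;0.02 0 0 0 0 0 0.06;0.025 0 0 0 0 0 0.06;0.028 0 0 0 0 0 0.06;0.031 0 0 0 0 0 0.06;0.034 0 0 0 0 0 0.06;0.036 0 0 0 0 0 0.06;0.036 0 0 0 0 0 0.06"
}}

```text
clock: 4.37
position: [0.6213, 0.1756, 0.0243]
tool_rot: [-3.142, -0.0, -0.15]
force: [-0.4, -0.6, 0.2]
grip_width: 0.0604
finger_force: 0.0
```

```bash
cat > tube.py <<'E'
from h import *
from workcell import imaging
O=np.array([.6675,.0372]);Y=-.1505;ex=np.array([np.cos(Y),np.sin(Y)]);ey=np.array([-ex[1],ex[0]])
for n in('top','side'):
    f=imaging.grab_frame(n);b=redtop(f,105)
    B=plane(f,cv2.boxPoints(cv2.minAreaRect(np.argwhere(b[2])[:,::-1].astype(np.float32))),.048)[:,:2]
    P=plane(f,np.argwhere(b[2])[:,::-1],.048)[:,:2]-O;L=np.c_[P@ex,P@ey].astype(np.float32)
    c,w,a=cv2.minAreaRect(L*1000);print(n,'centre mm',np.round(c,1),'size',np.round(w,1),'ang',round(a,1),b[1][4])
E
python3 tube.py;python3 go.py -.053 .13 .024
```

```text
top centre mm [-31.4 111.6] size [13.8 29. ] ang 8.1 117
side centre mm [-35.1 124.1] size [19.3 56.7] ang 34.6 193
t 4.47 local -0.0669 0.1299 0.0243 yaw-err deg 0.04 F [-0.6 -0.6 -0.5] w 0.06 q [-0.24  0.82 -0.19  1.66  0.22  0.68 -2.27]
[ 0.0139 -0.0001  0.0003] [-0.   -0.01  0.04]
```

Request:
{"name": "send_rows", "arguments": {
  "plan": "0.002 0 0 0 0 0 0.06;0.004 0 0 0 0 0 0.06;0.006 0 0 0 0 0 0.06;0.008 0 0 0 0 0 0.06;0.01 0 0 0 0 0 0.06;0.01 0 0 0 0 0 0.06"
}}

```text
clock: 4.97
position: [0.6312, 0.1741, 0.0243]
tool_rot: [-3.141, -0.0, -0.15]
force: [-0.0, -0.7, -0.0]
grip_width: 0.06
finger_force: 0.0
```

```bash
python3 go.py -.053 .13 .024;python3 - <<'E'
from workcell import imaging
import cv2
a=imaging.grab_frame('side')['color'];b=imaging.grab_frame('wrist')['color']
cv2.imwrite('pics/s2.png',cv2.hconcat([a[150:450,100:500],cv2.resize(b,(400,300))])[:,:,::-1])
E
```

```text
t 4.97 local -0.0565 0.1299 0.0243 yaw-err deg 0.03 F [-0.  -0.7 -0. ] w 0.06 q [-0.24  0.83 -0.19  1.63  0.22  0.7  -2.26]
[ 0.0035 -0.0001  0.0003] [-0.01 -0.02  0.03]
```

View pics/s2.png

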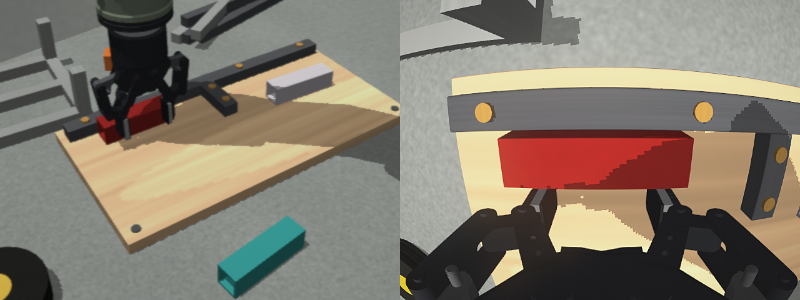

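The tube, at wrist (500–693, 138–188), is now parallel to the fence and nearly against it. I'll keep going in small steps until the force shows contact.

Request:
{"name": "send_rows", "arguments": {
  "plan": "0.0015 0 0 0 0 0 0.06;0.003 0 0 0 0 0 0.06;0.004 0 0 0 0 0 0.06;0.004 0 0 0 0 0 0.06"
}}

```text
clock: 5.4
position: [0.6335, 0.1738, 0.0242]
tool_rot: [3.141, 0.002, -0.15]
force: [-7.8, 0.0, 5.6]
grip_width: 0.0603
finger_force: 4.5
```

Request:
{"name": "send_rows", "arguments": {
  "plan": "0.001 0 0 0 0 0 0.06;0.001 0 0 0 0 0 0.06;0.002 0 0 0 0 0 0.06;0.002 0 0 0 0 0 0.06"
}}

```text
clock: 5.73
position: [0.6335, 0.1739, 0.024]
tool_rot: [3.14, 0.006, -0.149]
force: [-22.3, 1.1, 15.1]
grip_width: 0.0597
finger_force: 11.1
```

Request:
{"name": "send_rows", "arguments": {
  "plan": "-0.01 0 0 0 0 0 0.06;-0.03 0 0 0 0 0 0.06;-0.05 0 -0.01 0 0 0 0.06;-0.06 -0.02 -0.04 0 0 0 0.03;-0.06 -0.05 -0.07 0 0 0 0;-0.05 -0.08 -0.1 0 0 0 0;-0.03 -0.1 -0.12 0 0 0 0;-0.01 -0.11 -0.12 0 0 0 0;0.01 -0.12 -0.12 0 0 0 0;0.01 -0.12 -0.12 0 0 0 0"
}}

```text
clock: 6.57
position: [0.6673, 0.2914, 0.1444]
tool_rot: [-3.141, -0.002, -0.15]
force: [1.7, 0.1, -1.1]
grip_width: 0.0003
finger_force: 0.0
```

```bash
python3 tube.py; python3 go.py -.032 .235 .144 -.032 .235 .026;python3 - <<'E'
from workcell import imaging
import cv2
a=imaging.grab_frame('top')['color'];b=imaging.grab_frame('wrist')['color']
cv2.imwrite('pics/s3.png',cv2.hconcat([a[100:400,100:500],cv2.resize(b,(400,300))])[:,:,::-1])
E
```

```text
t 6.62 local -0.0399 0.2504 0.1438 yaw-err deg 0.02 F [-1.1 -1.2 -0.2] w 0.0001 q [-0.38  0.78 -0.2   1.36  0.17  1.02 -2.33]
[ 0.0079  0.0154 -0.0002] [-0.01 -0.02  0.02]
[0.0079 0.0154 0.1178] [-0.01 -0.02  0.02]Traceback (most recent call last):
  File "tube.py", line 5, in <module>
    f=imaging.grab_frame(n);b=redtop(f,105)
                              ~~~~~~^^^^^^^
  File "h.py", line 20, in redtop
    b=red(f);m=b[2]&(f['color'][...,0]>lo);return max(blobs(m,50),key=lambda b:b[1][4])
                                                  ~~~^^^^^^^^^^^^^^^^^^^^^^^^^^^^^^^^^^
ValueError: max() iterable argument is empty
```

View pics/s3.png

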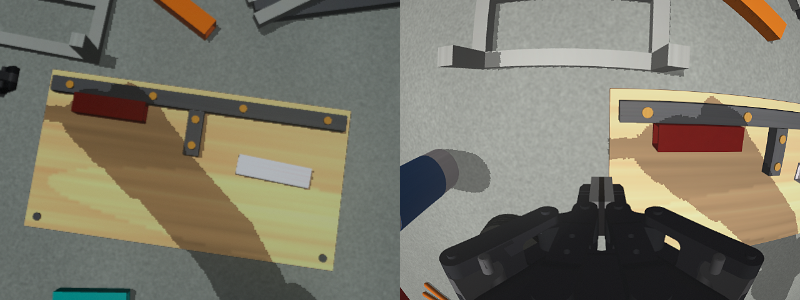

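The tube, at (72–147, 93–122) in the left crop, lies flush along the fence in shadow. The closed fingers are beyond its +y end. I'll measure it again with a threshold that works in shadow.

```bash
sed -i "s/b=redtop(f,105)/b=red(f) if n=='top' else redtop(f,105)/;s/('top','side')/('top',)/" tube.py; python3 tube.py; python3 go.py -.030 .228 .026
```

```text
top centre mm [-27.4 138.2] size [28.6 98.5] ang 0.5 794
t 6.77 local -0.0416 0.2496 0.144 yaw-err deg 0.05 F [-0.   0.  -0.6] w 0.0003 q [-0.38  0.78 -0.21  1.37  0.17  1.02 -2.33]
[0.0117 0.0216 0.118 ] [0.02 0.04 0.05]
```

Request:
{"name": "send_rows", "arguments": {
  "plan": "0.011 0.02 0.03 0 0 0 0;0.011 0.02 0.06 0 0 0 0;0.011 0.02 0.09 0 0 0 0;0.011 0.02 0.105 0 0 0 0;0.011 0.02 0.117 0 0 0 0;0.011 0.02 0.117 0 0 0 0"
}}

```text
clock: 7.27
position: [0.6712, 0.2689, 0.0255]
tool_rot: [3.14, 0.002, -0.149]
force: [0.1, 0.1, -0.0]
grip_width: 0.0005
finger_force: 0.0
```

```bash
python3 go.py -.030 .160 .026 -.03 .137 .026
```

```text
t 7.27 local -0.0311 0.2297 0.0255 yaw-err deg 0.07 F [ 0.1  0.1 -0. ] w 0.0005 q [-0.35  0.91 -0.19  1.42  0.2   0.83 -2.33]
[ 0.001   0.0697 -0.0004] [0.07 0.13 0.07]
[ 0.001   0.0927 -0.0004] [0.07 0.13 0.07]
```

Request:
{"name": "send_rows", "arguments": {
  "plan": "0 0.008 0 0 0 0 0;0 0.016 0 0 0 0 0;0 0.022 0 0 0 0 0;0 0.027 0 0 0 0 0;0 0.032 0 0 0 0 0;0 0.037 0 0 0 0 0;0 0.042 0 0 0 0 0;0 0.047 0 0 0 0 0;0 0.052 0 0 0 0 0;0 0.057 0 0 0 0 0"
}}

```text
clock: 8.1
position: [0.6637, 0.2124, 0.0273]
tool_rot: [-3.141, 0.0, -0.15]
force: [0.5, 1.5, 1.8]
grip_width: -0.0004
finger_force: 0.9
```

Request:
{"name": "send_rows", "arguments": {
  "plan": "0 0.004 0 0 0 0 0;0 0.008 0 0 0 0 0;0 0.012 0 0 0 0 0;0 0.016 0 0 0 0 0;0 0.019 0 0 0 0 0;0 0.022 0 0 0 0 0;0 0.022 0 0 0 0 0"
}}

```text
clock: 8.68
position: [0.6605, 0.19, 0.0273]
tool_rot: [3.141, 0.0, -0.15]
force: [0.6, -0.3, 0.1]
grip_width: -0.0002
finger_force: 0.0
```

```bash
python3 go.py -.03 .137 .026;python3 - <<'E'
from workcell import imaging
import cv2
a=imaging.grab_frame('side')['color'];b=imaging.grab_frame('wrist')['color']
cv2.imwrite('pics/s4.png',cv2.hconcat([a[150:450,100:500],cv2.resize(b,(400,300))])[:,:,::-1])
E
```

```text
t 8.68 local -0.0298 0.1501 0.0273 yaw-err deg 0.01 F [ 0.6 -0.3  0.1] w -0.0002 q [-0.25  0.86 -0.19  1.53  0.21  0.76 -2.25]
[-0.0002  0.0131  0.0013] [0.03 0.01 0.01]
```

View pics/s4.png

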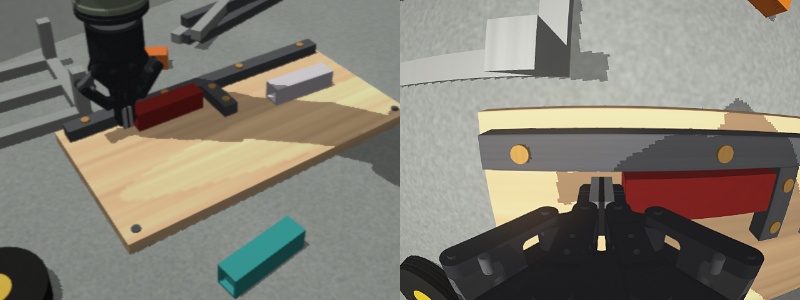

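The tube's end, at wrist (777,195), is almost at the stop and the tube is still along the fence. I'll continue gently.

Request:
{"name": "send_rows", "arguments": {
  "plan": "0 0.002 0 0 0 0 0;0 0.004 0 0 0 0 0;0 0.006 0 0 0 0 0;0 0.008 0 0 0 0 0;0 0.009 0 0 0 0 0;0 0.01 0 0 0 0 0;0 0.01 0 0 0 0 0"
}}

```text
clock: 9.37
position: [0.6591, 0.1807, 0.0273]
tool_rot: [3.141, 0.0, -0.15]
force: [0.0, 0.5, 0.1]
grip_width: 0.0
finger_force: 0.0
```

Request:
{"name": "send_rows", "arguments": {
  "plan": "0 0.001 0 0 0 0 0;0 0.002 0 0 0 0 0;0 0.003 0 0 0 0 0;0 0.003 0 0 0 0 0"
}}

```text
clock: 9.7
position: [0.6586, 0.1779, 0.0273]
tool_rot: [3.142, -0.0, -0.15]
force: [-0.6, 0.1, 0.8]
grip_width: -0.0002
finger_force: 0.1
```

Request:
{"name": "send_rows", "arguments": {
  "plan": "0 0.001 0 0 0 0 0;0 0.002 0 0 0 0 0;0 0.002 0 0 0 0 0"
}}

```text
clock: 9.95
position: [0.6584, 0.1763, 0.0274]
tool_rot: [-3.141, -0.0, -0.15]
force: [0.2, 1.1, -0.7]
grip_width: 0.0
finger_force: 0.7
```

Request:
{"name": "send_rows", "arguments": {
  "plan": "0 0.001 0 0 0 0 0;0 0.002 0 0 0 0 0;0 0.002 0 0 0 0 0"
}}

```text
clock: 10.2
position: [0.6584, 0.176, 0.0278]
tool_rot: [-3.139, -0.001, -0.149]
force: [1.9, 7.9, 0.5]
grip_width: -0.0001
finger_force: 4.5
```

```bash
python3 go.py -.03 .137 .026; python3 tube.py
```

```text
t 10.2 local -0.0298 0.1358 0.0278 yaw-err deg 0.1 F [1.9 7.9 0.5] w -0.0001 q [-0.23  0.85 -0.2   1.55  0.21  0.75 -2.23]
[-0.0002 -0.0012  0.0018] [-0.15 -0.06  0.1 ]
top centre mm [-29.3  91.7] size [27.6 59.1] ang 8.1 297
```

The rising force shows contact with the stop. I'll press slightly more, back off, lift, and clear the camera's view to check.

Request:
{"name": "send_rows", "arguments": {
  "plan": "0 0.001 0 0 0 0 0;0 0.001 0 0 0 0 0;0 -0.01 0 0 0 0 0;0 -0.03 0 0 0 0 0;0 -0.04 -0.03 0 0 0 0;0 -0.04 -0.07 0 0 0 0;-0.02 -0.03 -0.11 0 0 0 0.03;-0.06 -0.01 -0.13 0 0 0 0.06;-0.1 0.03 -0.14 0 0 0 0.06;-0.13 0.06 -0.14 0 0 0 0.06"
}}

```text
clock: 11.08
position: [0.5405, 0.1495, 0.1667]
tool_rot: [-3.141, -0.002, -0.149]
force: [1.7, -0.4, 0.6]
grip_width: 0.0484
finger_force: 0.0
```

```bash
python3 go.py -.08 .067 .15
python3 - <<'E'
from workcell import imaging
import cv2
a=imaging.grab_frame('top')['color'];b=imaging.grab_frame('side')['color']
z=lambda c:cv2.resize(c,(400,400),interpolation=0)
cv2.imwrite('pics/s5.png',cv2.hconcat([z(a[150:300,160:310]),z(b[190:340,200:350])])[:,:,::-1])
E
python3 tube.py
```

```text
t 11.08 local -0.1424 0.092 0.1667 yaw-err deg 0.11 F [ 1.7 -0.4  0.6] w 0.0484 q [-0.2   0.51 -0.24  1.83  0.16  0.82 -2.24]
[0.0623 0.0252 0.0168] [-0.05 -0.12  0.11]
top centre mm [-27.9  66.8] size [108.7  29.2] ang 89.9 1349
```

View pics/s5.png

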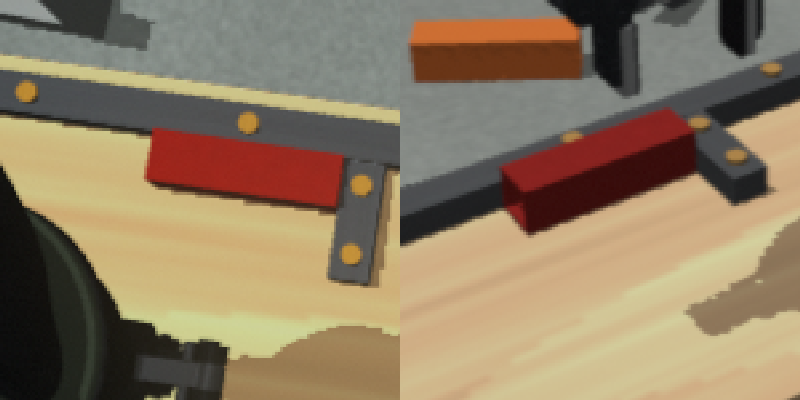

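The tube sits in the corner, at left crop (148–340, 130–207) with its end on the stop, and measures (-27.9, 66.8) mm against the ideal (-27, 67). I'll give one gentle seating press towards the fence to close any sub-millimetre gap.

Request:
{"name": "send_rows", "arguments": {
  "plan": "0.02 0.014 0.02 0 0 0 0.06;0.04 0.014 0.05 0 0 0 0.06;0.06 0.014 0.08 0 0 0 0.06;0.06 0.014 0.11 0 0 0 0.06;0.06 0.014 0.135 0 0 0 0.06;0.06 0.014 0.142 0 0 0 0.06;0.064 0.014 0.142 0 0 0 0.06;0.067 0.014 0.142 0 0 0 0.06"
}}

```text
clock: 11.9
position: [0.6068, 0.1259, 0.0239]
tool_rot: [-3.141, -0.001, -0.149]
force: [-0.2, -0.0, 0.8]
grip_width: 0.0598
finger_force: 0.0
```

```bash
python3 go.py -.054 .078 .0255
```

```text
t 11.9 local -0.0734 0.0786 0.0239 yaw-err deg 0.06 F [-0.2 -0.   0.8] w 0.0598 q [-0.17  0.79 -0.19  1.74  0.22  0.64 -2.21]
[ 0.0194  0.0006 -0.0016] [-0.01 -0.03  0.06]
```

Request:
{"name": "send_rows", "arguments": {
  "plan": "0.004 0 0 0 0 0 0.06;0.008 0 0 0 0 0 0.06;0.012 0 0 0 0 0 0.06;0.015 0 0 0 0 0 0.06;0.017 0 0 0 0 0 0.06;0.018 0 0 0 0 0 0.06;0.019 0 0 0 0 0 0.06;0.019 0 0 0 0 0 0.06"
}}

```text
clock: 12.57
position: [0.6246, 0.1226, 0.0231]
tool_rot: [-3.142, 0.0, -0.15]
force: [-0.1, 0.8, 0.5]
grip_width: 0.0601
finger_force: 0.0
```

Request:
{"name": "send_rows", "arguments": {
  "plan": "0.001 0 0 0 0 0 0.06;0.0015 0 0 0 0 0 0.06;0.0015 0 0 0 0 0 0.06"
}}

```text
clock: 12.82
position: [0.6257, 0.1224, 0.023]
tool_rot: [3.141, 0.001, -0.15]
force: [-3.4, 0.7, 0.6]
grip_width: 0.0601
finger_force: 1.8
```

Request:
{"name": "send_rows", "arguments": {
  "plan": "0.001 0 0 0 0 0 0.06;0.001 0 0 0 0 0 0.06;-0.005 0 0 0 0 0 0.06;-0.02 0 0 0 0 0 0.06;-0.04 0 -0.01 0 0 0 0.06;-0.06 0 -0.04 0 0 0 0.06;-0.09 0 -0.08 0 0 0 0.06;-0.12 0 -0.12 0 0 0 0.06;-0.13 0 -0.14 0 0 0 0.06;-0.13 0 -0.14 0 0 0 0.06"
}}

```text
clock: 13.65
position: [0.4966, 0.1433, 0.1687]
tool_rot: [-3.139, -0.006, -0.148]
force: [1.7, 1.5, 2.0]
grip_width: 0.06
finger_force: 0.0
```

```bash
python3 tube.py
python3 - <<'E'
from workcell import imaging
import cv2
a=imaging.grab_frame('top')['color'];b=imaging.grab_frame('side')['color']
z=lambda c:cv2.resize(c,(400,400),interpolation=0)
cv2.imwrite('pics/s6.png',cv2.hconcat([z(a[150:300,160:310]),z(b[190:340,200:350])])[:,:,::-1])
E
```

```text
top centre mm [-27.7  66.9] size [108.6  28.8] ang 89.9 1339
```

View pics/s6.png

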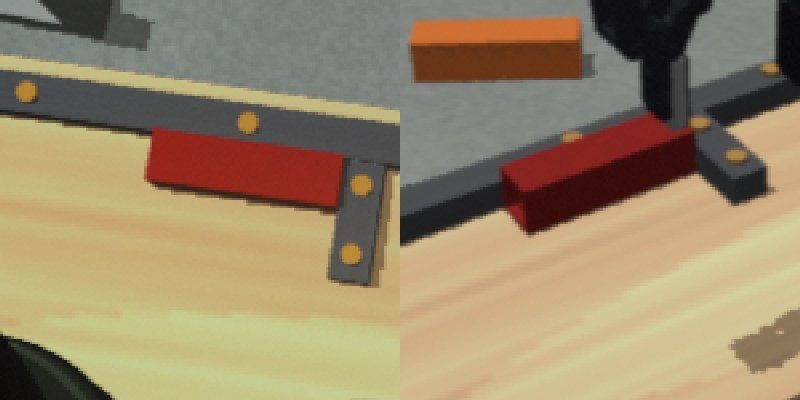

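The tube is flush to the fence with its end at (342,185) on the stop, and the gripper is clear above it. Handing in.

```bash
python3 -c "
from workcell import bot
print(bot.job_done())"
```

```text
the job is handed in; nothing more can be done
None
```

The red tube lies flush against the back fence with its end touching the centre stop, the bare tube was never touched, and the job is handed in at about 14 s on the robot's clock.

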